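# Make up two dental-lab case trays

### The job

Make up the two case trays from the stock on the bench: in the divided tray put the open horseshoe-shaped plaster model in the larger compartment and the bur block in the smaller one; in the undivided tray lay the round mounting plate flat on the floor with the full D-shaped plaster model standing centred on top of it, and stand the short jar on the tray floor beside them. Everything stays the way up it is now. Set the plaster models down gently instead of letting them drop, and leave the tall bottle, the bowl and the spatula where they are.

Things in the scene. Friction and masses are not known exactly. Their poses are not given: they have to be found in the camera images.
- tray_two: divided case tray, blue plastic, fixed to the bench: 206 (x) by 120 (y) mm outside, walls 4 mm thick and 14 mm high over the bench, floor 3 mm thick. Origin: centre of its underside; x runs along its length, z up. A 4 mm divider as high as the walls crosses it at x = +13 mm: the larger compartment is 110 mm long inside (x from -99 to +11, centre x = -44), the smaller 84 mm (x from +15 to +99, centre x = +57); both are 112 mm wide inside (y from -56 to +56)
- tray_open: undivided case tray, same blue plastic, outside size, walls and floor as the divided one and likewise fixed; one space 198 by 112 mm inside. Origin: centre of its underside; x along its length, z up
- model_full_mid (a point): loose plaster model of an upper jaw, D-shaped with a closed, solid base and a row of teeth on top; 52 long (x) by 56 wide (y) by 28 mm high, of which the base is 20 mm with upright sides. Flat parallel sides face +-y for x from -26 to -2, the front (+x) is a half round of radius 28. Point: the centre, 14 mm above its underside; z up. About 0.13 kg
- model_horseshoe_mid (a point): loose plaster model of a lower jaw, an open horseshoe (U) with a gap 26 mm wide in the middle, open to the back (-x), with teeth on top; 52 long (x) by 56 wide (y) by 28 mm high, base 20 mm with upright sides, the arms' flat outer sides face +-y for x from -26 to -2. Point: the centre of its outline (in the gap), 14 mm above its underside; z up. About 0.10 kg
- mount_plate_mid (a point): loose round mounting plate, grey plastic disc of 64 mm diameter and 16 mm thickness, with a small steel disc and three dark bars on its top face. Point: its centre, 8 mm above its underside; z up. About 0.09 kg
- bur_block_mid (a point): loose bur block, aluminium, 50 (x) by 26 (y) by 22 mm high, with five thin burs in a row along x standing 16 mm out of its top (38 mm over all). Point: the centre of the block without its burs, 11 mm above its underside; z up. About 0.08 kg
- jar_mid (a point): loose short jar, brown glass with a white cap, 40 mm diameter, 42 mm high. Point: its centre, 21 mm above its underside; z up. About 0.09 kg
- bottle_mid (a point): bystander: tall brown bottle with a black cap, 36 mm diameter, 85 mm high, standing among the stock. Point: on its axis, 42 mm above its underside
- bowl: bystander: black rubber bowl, 90 mm across its rim, 45 mm high, beyond the stock. Origin: centre of its underside
- spatula: bystander: spatula 200 mm long lying flat beyond the stock. Origin: under its middle; x along its length
Mind the look-alikes: they are no part of the job. Leave any blue or green look-alike of the part that bears bur_block_mid alone.

How it is judged:
By the outcome, as a careful person would: the job done as asked, in the order asked, and still so for the second after the job is handed in, with the robot touching nothing.
It also fails if it takes over 131 s, if anything falls off the work surface, if the arm or the gripper's body presses on something with over 40 N, if the wrist force passes 120 N, or if a joint passes its speed limit or range.

### The arm

A 7-joint arm with a two-finger parallel gripper is mounted at the origin on the work surface. World frame = base frame: x ahead of the robot, y to its left, z up, the work surface at z = 0. Lengths are in m, angles in rad, forces in N, time in s.
With the tool pointing down it reaches from about 0.425 to 0.875 m from the base axis. Payload 4.7 kg.
Tool frame: the origin (TCP) lies between the finger pads; the fingertips stand bot.finger_overhang ahead of it and the grasp point (between the pads) is the TCP (bot.finger_overhang is the distance from the TCP to the fingertips, in m); z points along the fingers, y is the line along which they close (so a half turn about z gives the same grasp; the last joint's range is limited). The gripper opens to 85 mm and grips with 20 to 120 N. Pads are 22 mm wide; open, the fingers measure 114 mm over their backs; the gripper's body (76 mm by 85 mm) begins 54 mm behind the grasp point. The pads swing forward as they close: fully open they stand 13 mm farther back than shut.
Start: joints at [-1.141, 0.321, -0.07, 1.45, 0.023, 1.371, -0.057], TCP at [0.263, 0.595, 0.25] pointing down, gripper open.
Joint ranges: [-2.86, 2.86], [-0.3, 2.09], [-1.38, 1.24], [0.06, 2.45], [-1.56, 4.7], [0.09, 2.05], [-2.69, 2.69]. Speed limits (rad/s): [2.57, 2.57, 3.14, 3.14, 3.14, 3.14, 3.14].

### API

Orientations are given as a unit quaternion [w, x, y, z].
In Python, from cell import bot gives the robot as it stands. The module is installed in compiled form; this text tells all that it offers.
- The arm moves only by the tool servo_tool, never from a script. Its argument "rows" is a list of rows, each a list of 3 entries, a list of its own where there are three numbers: the shift along the tool's x, y, z normalised to -1 to 1, where 1 is 0.06 m, then the turn, a rotation vector about the tool's x, y, z normalised to -1 to 1, where 1 is 6 degrees, then the opening, from 0 (shut) to 1 (fully open). In form: [[[dx, dy, dz], [rx, ry, rz], gripper], ...]. A call has 1 to 20 rows; each row shifts and turns the commanded pose from where the row before left it, along the tool's axes as they then stand; what a row does not reach is not made up. A row lasts 1/8 s, in which the tool goes at most 62.5 mm and 10.7 degrees, less where a joint would pass 70% of its speed; a pose out of reach is approached as far as the arm can. A call with a number of a shift or a turn outside -1 to 1 is refused whole. A call with a gripper value outside its range is refused whole. The fingers move at their own pace and stop on an object; "force" is the grip in N (left out, the last holds). Time passes only in rows, so rows that do not move let the fingers close. It gives the time, the measured TCP pose, the force, the opening and the grip force at its end, in the units of the state.
- bot.read_state(): the state, without advancing time (a new reading comes with each control period).
- bot.camera(name): name is "side" or "top" or "wrist"; returns a dict with "color" (420x560x3 uint8, blue, green, red), "intrinsics" (3x3 intrinsics, pixels), "cam_to_world" (4x4, takes a point from camera to world coordinates); the wrist camera has in their place "T_tool_cam" (4x4, takes a point from camera to tool coordinates, whose origin is the TCP and whose axes are the flange's). Camera axes: x right, y down, z forward; pixel columns grow to the right and rows downward; lengths in m; the calibration is good to about 2 mm. A picture is of the moment at which its call begins: read the wrist's pose just before it. There is no depth.
- bot.finish_job(): hands the job in; it is judged then, once.
The state is a dict: "time_s": time; "joint_pos": joint angles; "joint_velocities": joint speeds; "effort": joint torques, N m; "position": TCP position; "tool_rot": TCP orientation; "wrist_force": force on the tool from outside, world axes, zero at the start; "ft_torque": the same for the moment, N m; "width": finger opening in m; "finger_force": force on a finger pad.
Only numpy, scipy, OpenCV 4.12 (cv2) and the standard library are available. Lean on these libraries where they do the work, as an engineer would, in place of code of your own. Each camera call takes 0.05 s, during which the arm holds its last target. There are 200 camera calls.

## Working session

There is one attempt and no reset: what is moved stays moved. The work goes in short steps, Python scripts to look and compute and a tool call to move; the robot and the scene stay as the last step left them, time stands still between calls to the robot, and variables do not carry over. Pictures are saved under pics/ and viewed, at most 14 in all, crops included, and the job is handed in when it is done.

Besides the shell and the picture viewer there is one more tool, called after "Request:" as name([rows], argument=value, ...), one row to a line, values as JSON. servo_tool: Moves the arm, as the interface text tells. Its arguments: {"type":"object","properties":{"rows":{"type":"array","items":{"type":"array"}},"force":{"type":"number"}},"required":["rows"]}

```bash
mkdir -p pics
python3 - <<'E'
from cell import bot
import cv2,numpy as np
s=bot.read_state();print(s['time_s'],s['position'],s['tool_rot'],s['width'],bot.finger_overhang)
for n in('top','side'):
    c=bot.camera(n);cv2.imwrite(f'pics/{n}0.png',c['color']);np.savez(f'{n}.npz',K=c['intrinsics'],T=c['cam_to_world']);print(n,c['intrinsics'],c['cam_to_world'])
c=bot.camera('wrist');print(c['intrinsics'],c['T_tool_cam'])
np.savez('wrist.npz',K=c['intrinsics'],T=c['T_tool_cam'])
E
```

```text
0.0 [0.26237097 0.59414791 0.24921813] [-1.36365104e-04  2.06344120e-01  9.78479025e-01 -9.39168580e-04] 0.08554116814178687 0.019
top [[534.03594137   0.         273.82568579]
 [  0.         534.03594137 212.43719071]
 [  0.           0.           1.        ]] [[ 0.0169881  -0.9982569   0.05652045  0.52039169]
 [-0.99985376 -0.01684971  0.0029242  -0.01628296]
 [-0.00196675 -0.05656186 -0.99839716  1.45247448]
 [ 0.          0.          0.          1.        ]]
side [[452.46583314   0.         284.29447064]
 [  0.         452.46583314 199.80844298]
 [  0.           0.           1.        ]] [[ 0.94406016 -0.15026046  0.29355102  0.31255684]
 [-0.32953252 -0.46385238  0.82234378 -0.82228984]
 [ 0.01259858 -0.87307661 -0.48742026  0.56917978]
 [ 0.          0.          0.          1.        ]]
[[296.22163325   0.         282.03279347]
 [  0.         296.22163325 209.93804308]
 [  0.           0.           1.        ]] [[-1.13146361e-03 -9.50767197e-01 -3.09903947e-01  7.79571451e-02]
 [ 9.99999354e-01 -1.11053300e-03 -2.43961197e-04 -1.30202024e-05]
 [-1.12208255e-04 -3.09904023e-01  9.50767839e-01 -1.22510816e-01]
 [ 0.00000000e+00  0.00000000e+00  0.00000000e+00  1.00000000e+00]]
```

View pics/top0.png

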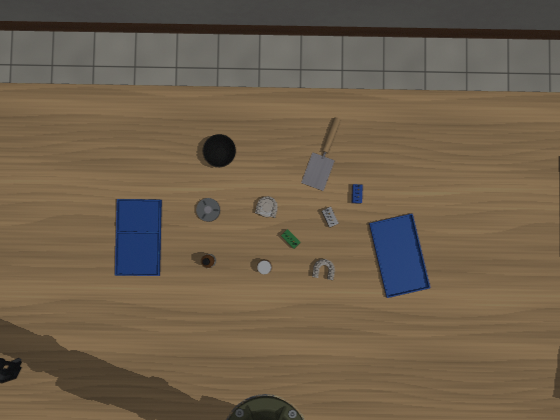

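View pics/side0.png

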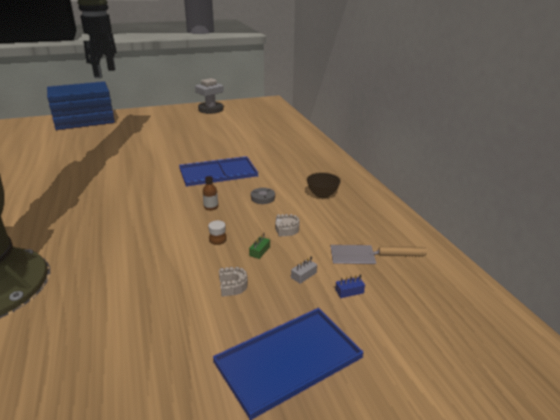

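The top view shows these objects. Bur blocks: aluminium (329,216), blue look-alike (357,193), green look-alike (290,238). Plaster models: full D (266,207), horseshoe (324,270). Others: plate (208,209), jar (264,267), tall bottle (207,261), divided tray (138,237), open tray (399,255). I choose the aluminium block and check it in a close crop.

```bash
cat > h.py <<'E'
import numpy as np,cv2
from scipy.spatial.transform import Rotation as R
def ray(K,T,uv,z):
    d=T[:3,:3]@np.linalg.solve(K,[uv[0],uv[1],1.]);o=T[:3,3]
    return (o+d*(z-o[2])/d[2])[:2]
def top(uv,z): c=np.load('top.npz');return ray(c['K'],c['T'],uv,z)
def pose(s):
    q=s['tool_rot'];T=np.eye(4);T[:3,:3]=R.from_quat([q[1],q[2],q[3],q[0]]).as_matrix();T[:3,3]=s['position'];return T
def wr(uv,z,T): c=np.load('wrist.npz');return ray(c['K'],T@c['T'],uv,z)
def wpix(p,T):
    c=np.load('wrist.npz');q=np.linalg.inv(T@c['T'])@np.r_[p,1];q=c['K']@q[:3];return q[:2]/q[2]
def togo(s,x,y,z,yaw):
    """units to go in tool axes; yaw = world heading of the tool y axis (mod pi), degrees"""
    T=pose(s);d=T[:3,:3].T@(np.array([x,y,z])-T[:3,3])/.06
    cur=np.degrees(np.arctan2(T[1,1],T[0,1]));e=(yaw-cur+90)%180-90
    print('shift',d.round(2),'rz',round(-e/6,2),'cur yaw',round(cur,1))
E
python3 - <<'E'
from h import *
im=cv2.imread('pics/top0.png')
cv2.imwrite('pics/c1.png',cv2.resize(im[183:288,185:368],None,fx=4.3,fy=4.3,interpolation=cv2.INTER_CUBIC))
cv2.imwrite('pics/c2.png',np.hstack([cv2.resize(im[190:305,105:175],None,fx=5,fy=5,interpolation=cv2.INTER_CUBIC),cv2.resize(im[190:305,355:445],None,fx=5,fy=5,interpolation=cv2.INTER_CUBIC)]))
E
```

```text
(no output)
```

View pics/c1.png

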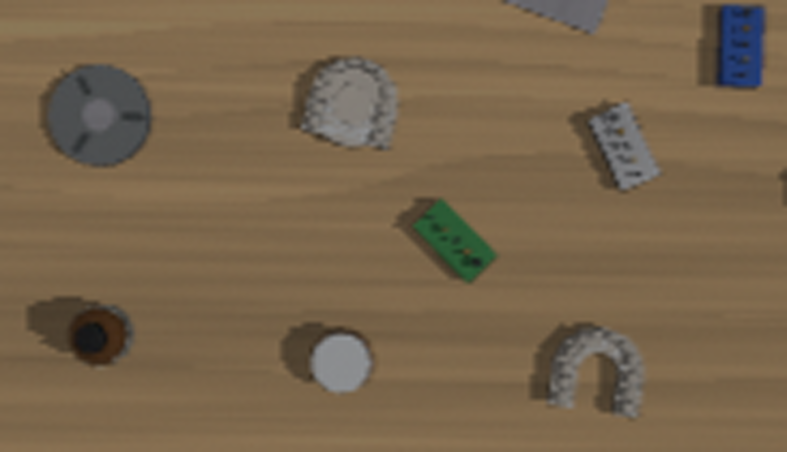

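View pics/c2.png

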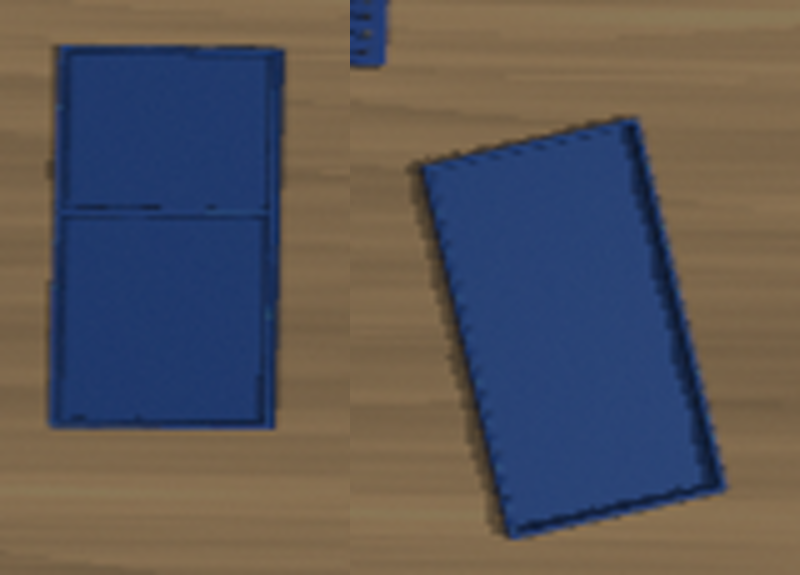

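The crops show the aluminium block with its light grey top at c1 (625,146), clearly different from the blue (740,46) and green (454,240) ones. The D model is at (350,102), the horseshoe at (596,370), the plate at (99,115) and the jar at (341,363). Tray corners can be read in c2. The divided tray's smaller compartment is at the top of the picture (world +x).

Run:
```python
from h import *
A=lambda p:(np.array(p)+.5)/4.3-.5+[185,183]
B=lambda p:(np.array(p)+.5)/5-.5+[105,190]
C=lambda p:(np.array(p)-[350,0]+.5)/5-.5+[355,190]
W=lambda f,ps,z:np.array([top(f(p),z) for p in ps])
for n,f,ps,z in[('t2',B,[(57,46),(283,49),(273,427),(51,427)],.014),('to',C,[(423,165),(637,118),(725,490),(510,538)],.014),
 ('plate',A,[(99,115)],.016),('jar',A,[(341,363)],.042),('bur',A,[(589,118),(628,102),(660,175),(622,190)],.022),
 ('full',A,[(311,132),(385,148),(397,120),(352,58),(305,98)],.024),('shoe',A,[(560,405),(630,415),(643,370),(598,325),(550,365)],.024),
 ('blue',A,[(740,46)],.022),('green',A,[(454,240)],.022),('bottle',A,[(95,338)],.085),('bowl',lambda p:p,[(219,151)],.045)]:
    w=W(f,ps,z);d=w-np.roll(w,-1,0);print(n,w.mean(0).round(3),w.round(3).tolist() if len(w)>1 else '',np.degrees(np.arctan2(d[:,1],d[:,0])).round(0),np.hypot(*d.T).round(3))
from cell import bot
togo(bot.read_state(),*W(A,[(596,380)],.02)[0],.25,90); print(W(A,[(596,380)],.02))
```

```text
t2 [0.53  0.353] [[0.632, 0.415], [0.632, 0.293], [0.429, 0.292], [0.427, 0.411]] [  90.    0.  -89. -179.] [0.122 0.203 0.119 0.205]
to [ 0.493 -0.351] [[0.579, -0.269], [0.606, -0.385], [0.408, -0.432], [0.38, -0.317]] [ 103.   13.  -77. -166.] [0.118 0.204 0.118 0.204]
plate [0.607 0.166]  [0.] [0.]
jar [0.456 0.011]  [0.] [0.]
bur [ 0.593 -0.163] [[0.61, -0.14], [0.62, -0.164], [0.575, -0.185], [0.565, -0.161]] [ 113.   24.  -68. -155.] [0.026 0.05  0.026 0.049]
full [0.612 0.009] [[0.598, 0.033], [0.589, -0.013], [0.607, -0.02], [0.645, 0.008], [0.619, 0.037]] [  79.  158. -143.  -49.   11.] [0.047 0.019 0.048 0.039 0.022]
shoe [ 0.45  -0.146] [[0.432, -0.124], [0.426, -0.168], [0.454, -0.175], [0.481, -0.147], [0.456, -0.118]] [  83.  164. -134.  -49.   15.] [0.044 0.029 0.039 0.039 0.025]
blue [ 0.657 -0.234]  [0.] [0.]
green [ 0.532 -0.057]  [0.] [0.]
bottle [0.47  0.157]  [0.] [0.]
bowl [0.761 0.136]  [0.] [0.]
shift [-7.800e+00 -1.005e+01  1.000e-02] rz -3.97 cur yaw 66.2
[[ 0.44717531 -0.14659375]]
```

Request:
servo_tool([
  [[-0.88,-0.34,0],[0,0,0],1],
  [[-0.88,-0.34,0],[0,0,0],1],
  [[-0.88,-0.34,0],[0,0,0],1],
  [[-0.88,-0.34,0],[0,0,0],1],
  [[-0.88,-0.34,0],[0,0,0],1],
  [[-0.34,-0.835,0],[0,0,0],1],
  [[-0.34,-0.835,0],[0,0,0],1],
  [[-0.34,-0.835,0],[0,0,0],1],
  [[-0.34,-0.835,0],[0,0,0],1],
  [[-0.34,-0.835,0],[0,0,0],1],
  [[-0.34,-0.835,0],[0,0,0],1],
  [[-0.34,-0.835,0],[0,0,0],1],
  [[-0.34,-0.835,0],[0,0,0],1],
  [[-0.34,-0.835,0],[0,0,0],1],
  [[-0.34,-0.835,0],[0,0,0],1],
  [[0,0,0.5],[0,0,-1],1],
  [[0,0,0.5],[0,0,-1],1],
  [[0,0,0.4],[0,0,-0.8],1],
  [[0,0,0],[0,0,0],1],
  [[0,0,0],[0,0,0],1],
], force=40)

```text
time_s: 2.65
position: [0.4477, -0.1461, 0.1672]
tool_rot: [0.001, 0.062, 0.998, -0.0]
wrist_force: [0.5, -0.4, 0.4]
width: 0.0851
finger_force: 0.0
```

```bash
cat > look.py <<'E'
import sys
from h import *
from cell import bot
def shot(n):
    s=bot.read_state();c=bot.camera('wrist');cv2.imwrite(f'pics/{n}.png',c['color']);T=pose(s);np.save(f'pics/{n}.npy',T);print(s['position'],s['wrist_force']);return s,c['color'],T
if __name__=='__main__': shot(sys.argv[1])
E
python3 look.py w1
```

```text
[ 0.44765584 -0.14612427  0.16716957] [ 0.48463519 -0.37612808  0.36499493]
```

View pics/w1.png

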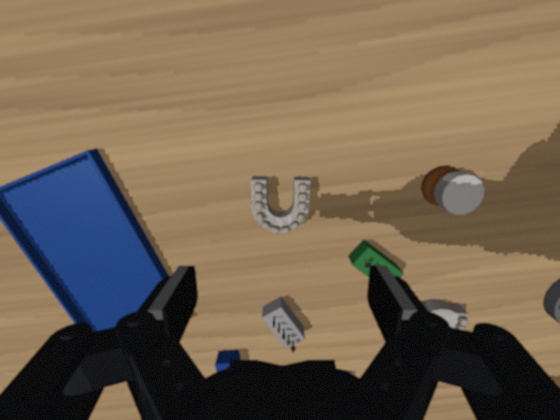

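The wrist view shows the horseshoe at (281,204) with its arms upright in the picture (251 to 311), so the heading is right. The jar is at (460,190) and the green block at (375,262).

Run:
```python
from h import *
from cell import bot
T=np.load('pics/w1.npy');s=bot.read_state()
L=lambda uv,z:(T[:3,:3].T@(np.r_[wr(uv,z,T),0]-np.r_[T[:2,3],0]))[:2].round(4)
for uv in[(251,190),(311,190),(260,177),(303,177),(281,232)]:print(uv,L(uv,.024))
```

```text
(251, 190) [ 0.0106 -0.0287]
(311, 190) [0.0105 0.0267]
(260, 177) [ 0.0228 -0.0201]
(303, 177) [0.0227 0.019 ]
(281, 232) [-0.0313 -0.0011]
```

Request:
servo_tool([
  [[0.15,-0.01,0.6],[0,0,0],1],
  [[0,0,0.6],[0,0,0],1],
  [[0,0,0.6],[0,0,0],1],
  [[0,0,0.4],[0,0,0],1],
  [[0,0,0.19],[0,0,0],1],
  [[0,0,0],[0,0,0],1],
  [[0,0,0],[0,0,0],0],
  [[0,0,0],[0,0,0],0],
  [[0,0,0],[0,0,0],0],
  [[0,0,0],[0,0,0],0],
  [[0,0,0],[0,0,0],0],
  [[0,0,0],[0,0,0],0],
], force=40)

```text
time_s: 4.2
position: [0.4393, -0.1457, 0.0243]
tool_rot: [0.001, 0.061, 0.998, 0.0]
wrist_force: [-1.3, -0.3, 7.4]
width: 0.055
finger_force: 42.0
```

Run:
```python
from h import *
from cell import bot
s=bot.read_state();print(s['position'],s['width'],s['finger_force'],s['wrist_force'])
togo(s,.486-.013,.353,.18,90)
```

```text
[ 0.43927678 -0.14574739  0.02425908] 0.05497089218919689 42.04384088516235 [-1.33444427 -0.2666943   7.40620052]
shift [ 0.45  8.32 -2.59] rz -1.17 cur yaw 83.0
```

Request:
servo_tool([
  [[0,0,-0.4],[0,0,0],0],
  [[0,0,-0.8],[0,0,0],0],
  [[0,0,-0.8],[0,0,0],0],
  [[0,0,-0.6],[0,0,0],0],
  [[0.05,0.5,0],[0,0,0],0],
  [[0.05,0.9,0],[0,0,0],0],
  [[0.05,0.9,0],[0,0,0],0],
  [[0.05,0.9,0],[0,0,0],0],
  [[0.05,0.9,0],[0,0,0],0],
  [[0.05,0.9,0],[0,0,0],0],
  [[0.05,0.9,0],[0,0,0],0],
  [[0.05,0.9,0],[0,0,0],0],
  [[0.05,0.9,0],[0,0,0],0],
  [[0,0.6,0.4],[0,0,0],0],
  [[0,0,0.6],[0,0,-0.6],0],
  [[0,0,0.6],[0,0,-0.57],0],
  [[0,0,0.2],[0,0,0],0],
  [[0,0,0],[0,0,0],0],
])

```text
time_s: 6.45
position: [0.4721, 0.3518, 0.0709]
tool_rot: [-0.0, 0.001, 1.0, -0.0]
wrist_force: [-0.4, 0.6, -0.7]
width: 0.055
finger_force: 43.1
```

```bash
python3 - <<'E'
from h import *
from cell import bot
s=bot.read_state();print(s['position'],s['width'],s['finger_force'],s['wrist_force'])
togo(s,.486-.013,.353,.029,90)
E
python3 look.py w2
```

```text
[0.47212489 0.35177877 0.07087936] 0.05503386407540278 43.125298619270325 [-0.3505897   0.56405199 -0.66820706]
shift [-0.01  0.02  0.7 ] rz -0.01 cur yaw 89.9
[0.47212489 0.35177877 0.07087936] [-0.3505897   0.56405199 -0.66820706]
```

View pics/w2.png

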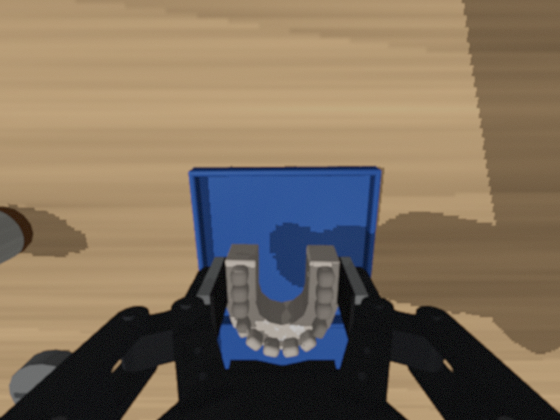

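The horseshoe is held level over the larger compartment (centred near (283,300)), with the tray walls at 195 and 378, even on both sides.

Request:
servo_tool([
  [[0,0.02,0.3],[0,0,0],0],
  [[0,0,0.25],[0,0,0],0],
  [[0,0,0.1],[0,0,0],0],
  [[0,0,0.04],[0,0,0],0],
  [[0,0,0.02],[0,0,0],0],
  [[0,0,0.015],[0,0,0],0],
  [[0,0,0],[0,0,0],0],
])

```text
time_s: 7.38
position: [0.4724, 0.3534, 0.0277]
tool_rot: [0.0, 0.0, 1.0, 0.0]
wrist_force: [0.3, -0.4, -1.0]
width: 0.0546
finger_force: 43.2
```

Request:
servo_tool([
  [[0,0,0.012],[0,0,0],0],
  [[0,0,0],[0,0,0],0],
])

```text
time_s: 7.62
position: [0.4724, 0.3534, 0.0273]
tool_rot: [0.0, 0.0, 1.0, 0.0]
wrist_force: [-1.7, -1.1, 3.6]
width: 0.0548
finger_force: 43.6
```

Request:
servo_tool([
  [[0,0,0],[0,0,0],0.8],
  [[0,0,0],[0,0,0],0.8],
  [[0,0,-0.2],[0,0,0],0.8],
  [[0,0,-0.8],[0,0,0],0.8],
  [[0,0,-0.8],[0,0,0],1],
  [[0,0,-0.8],[0,0,0],1],
  [[-0.2,-0.86,0],[0,0,0],1],
  [[-0.2,-0.86,0],[0,0,0],1],
  [[-0.2,-0.86,0],[0,0,0],1],
  [[-0.2,-0.86,0],[0,0,0],1],
  [[-0.2,-0.86,0],[0,0,0],1],
  [[-0.2,-0.86,0],[0,0,0],1],
  [[-0.2,-0.86,0],[0,0,0],1],
  [[-0.2,-0.86,0],[0,0,0],1],
  [[-0.2,-0.86,0],[0,0,0],1],
  [[-0.2,-0.86,0],[0,0,-1],1],
  [[0,0,0.2],[0,0,-1],1],
  [[0,0,0.2],[0,0,-1],1],
  [[0,0,0],[0,0,-1],1],
  [[0,0,0],[0,0,0],1],
])

```text
time_s: 10.12
position: [0.5923, -0.1628, 0.1593]
tool_rot: [0.0, -0.207, 0.978, 0.0]
wrist_force: [0.6, -1.3, -0.3]
width: 0.0854
finger_force: 0.0
```

```bash
python3 look.py w3
```

```text
[ 0.59231348 -0.16282966  0.15930535] [ 0.62034952 -1.32166984 -0.27445371]
```

View pics/w3.png

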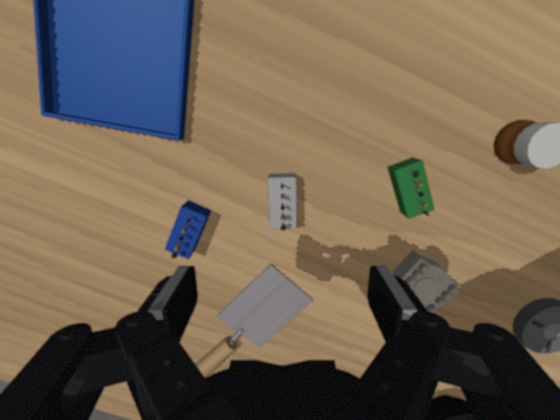

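The aluminium block is at (283,201), its edges within 2° of upright in the picture. The blue block is at (188,230) and the green at (411,188).

Run:
```python
from h import *
T=np.load('pics/w3.npy')
L=lambda uv,z:(T[:3,:3].T@(np.r_[wr(uv,z,T),0]-np.r_[T[:2,3],0]))[:2].round(4)
for uv in[(268,174),(297,174),(270,229),(298,229),(209,208),(180,200),(390,185),(270,265)]:print(uv,L(uv,.022))
```

```text
(268, 174) [ 0.0267 -0.0125]
(297, 174) [0.0267 0.0132]
(270, 229) [-0.0257 -0.0114]
(298, 229) [-0.0257  0.0149]
(209, 208) [-0.0049 -0.0673]
(180, 200) [ 0.0028 -0.0932]
(390, 185) [0.0166 0.0969]
(270, 265) [-0.0637 -0.012 ]
```

Request:
servo_tool([
  [[0,0.02,0.6],[0,0,-0.27],0.7],
  [[0,0,0.6],[0,0,0],0.7],
  [[0,0,0.5],[0,0,0],0.7],
  [[0,0,0.4],[0,0,0],0.7],
  [[0,0,0.17],[0,0,0],0.7],
  [[0,0,0],[0,0,0],0.7],
  [[0,0,0],[0,0,0],0],
  [[0,0,0],[0,0,0],0],
  [[0,0,0],[0,0,0],0],
  [[0,0,0],[0,0,0],0],
  [[0,0,0],[0,0,0],0],
  [[0,0,0],[0,0,0],0],
])

```text
time_s: 11.68
position: [0.5928, -0.1619, 0.0239]
tool_rot: [0.001, -0.222, 0.975, -0.0]
wrist_force: [-0.0, 0.9, 5.7]
width: 0.0249
finger_force: 40.2
```

Run:
```python
from h import *
from cell import bot
s=bot.read_state();print(s['position'],s['width'],s['finger_force'],s['wrist_force'])
togo(s,.587,.353,.18,90)
```

```text
[ 0.5928041  -0.16190135  0.02393736] 0.024932866165258718 40.22655487060547 [-0.04004408  0.92060022  5.70460522]
shift [-3.63  7.78 -2.6 ] rz 4.27 cur yaw 115.6
```

Request:
servo_tool([
  [[0,0,-0.4],[0,0,0],0],
  [[0,0,-0.8],[0,0,0],0],
  [[0,0,-0.8],[0,0,0],0],
  [[0,0,-0.6],[0,0,0],0],
  [[-0.363,0.778,0],[0,0,0],0],
  [[-0.363,0.778,0],[0,0,0],0],
  [[-0.363,0.778,0],[0,0,0],0],
  [[-0.363,0.778,0],[0,0,0],0],
  [[-0.363,0.778,0],[0,0,0],0],
  [[-0.363,0.778,0],[0,0,0],0],
  [[-0.363,0.778,0],[0,0,0],0],
  [[-0.363,0.778,0],[0,0,0],0],
  [[-0.363,0.778,0],[0,0,0],0],
  [[-0.363,0.778,0],[0,0,0],0],
  [[0,0,0],[0,0,0.9],0],
  [[0,0,0.4],[0,0,0.9],0],
  [[0,0,0.5],[0,0,0.9],0],
  [[0,0,0.5],[0,0,0.9],0],
  [[0,0,0.4],[0,0,0.67],0],
  [[0,0,0],[0,0,0],0],
])

```text
time_s: 14.18
position: [0.5843, 0.3523, 0.0676]
tool_rot: [-0.002, -0.0, 1.0, -0.002]
wrist_force: [-1.2, -0.8, -0.1]
width: 0.0255
finger_force: 39.6
```

Run:
```python
from h import *
from cell import bot
s=bot.read_state();print(s['position'],s['width'],s['finger_force'],s['wrist_force'])
togo(s,.587,.353,.028,90)
```

```text
[0.58428697 0.35233041 0.06760838] 0.02546953034873059 39.57388937473297 [-1.23799983 -0.77110357 -0.0826587 ]
shift [-0.05  0.01  0.66] rz 0.01 cur yaw 90.0
```

Request:
servo_tool([
  [[-0.05,0.01,0.3],[0,0,0],0],
  [[0,0,0.25],[0,0,0],0],
  [[0,0,0.08],[0,0,0],0],
  [[0,0,0.03],[0,0,0],0],
  [[0,0,0.015],[0,0,0],0],
  [[0,0,0],[0,0,0],0],
])

```text
time_s: 14.92
position: [0.5896, 0.3542, 0.0306]
tool_rot: [0.0, -0.0, 1.0, 0.0]
wrist_force: [-0.0, 0.4, -0.9]
width: 0.0249
finger_force: 39.6
```

Request:
servo_tool([
  [[0,0,0.035],[0,0,0],0],
  [[0,0,0.015],[0,0,0],0],
  [[0,0,0.01],[0,0,0],0],
  [[0,0,0],[0,0,0],0],
])

```text
time_s: 15.42
position: [0.5893, 0.3541, 0.027]
tool_rot: [0.0, 0.0, 1.0, 0.0]
wrist_force: [-1.2, -0.7, 3.6]
width: 0.025
finger_force: 40.1
```

Request:
servo_tool([
  [[0,0,0],[0,0,0],0.6],
  [[0,0,0],[0,0,0],0.6],
  [[0,0,-0.3],[0,0,0],0.6],
  [[0,0,-0.7],[0,0,0],0.6],
  [[0,0,-0.7],[0,0,0],1],
  [[0,0,-0.6],[0,0,0],1],
  [[-0.08,-0.8,0],[0,0,0],1],
  [[-0.08,-0.8,0],[0,0,0],1],
  [[-0.08,-0.8,0],[0,0,0],1],
  [[-0.08,-0.73,0],[0,0,0],1],
  [[0,0,0],[0,0,0],1],
  [[0,0,0],[0,0,0],1],
])

```text
time_s: 16.92
position: [0.6087, 0.1671, 0.1655]
tool_rot: [0.001, -0.0, 1.0, 0.001]
wrist_force: [-1.1, 0.3, 0.6]
width: 0.0857
finger_force: 0.0
```

```bash
python3 look.py w4
```

```text
[0.60869239 0.1670969  0.16552452] [-1.05503895  0.33466917  0.59480309]
```

View pics/w4.png

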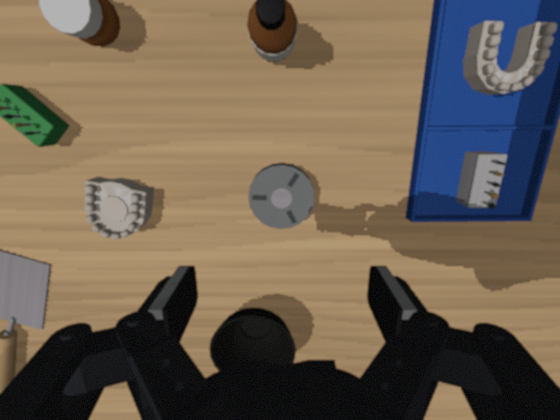

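The plate is at (282,197). Both parts are well placed in the divided tray: the horseshoe at (512,57) and the bur block at (485,180). The D model is at (117,207).

Run:
```python
from h import *
T=np.load('pics/w4.npy')
L=lambda uv,z:(T[:3,:3].T@(np.r_[wr(uv,z,T),0]-np.r_[T[:2,3],0]))[:2].round(4)
for uv in[(249,196),(314.5,196),(282,164),(282,229)]:print(uv,L(uv,.014))
for uv in[(86,181),(148,208),(118,236),(90,220),(86,210)]:print(uv,wr(uv,.024,T).round(3))
```

```text
(249, 196) [ 0.0026 -0.0315]
(314.5, 196) [0.0024 0.0313]
(282, 164) [0.0332 0.0002]
(282, 229) [-0.0315  0.0001]
(86, 181) [ 0.589 -0.011]
(148, 208) [0.615 0.042]
(118, 236) [0.643 0.009]
(90, 220) [ 0.627 -0.015]
(86, 210) [ 0.617 -0.016]
```

Request:
servo_tool([
  [[0.015,0,0.6],[0,0,0],1],
  [[0,0,0.6],[0,0,0],1],
  [[0,0,0.6],[0,0,0],1],
  [[0,0,0.4],[0,0,0],1],
  [[0,0,0.22],[0,0,0],1],
  [[0,0,0],[0,0,0],1],
  [[0,0,0],[0,0,0],0],
  [[0,0,0],[0,0,0],0],
  [[0,0,0],[0,0,0],0],
  [[0,0,0],[0,0,0],0],
  [[0,0,0],[0,0,0],0],
  [[0,0,0],[0,0,0],0],
])

```text
time_s: 18.48
position: [0.6089, 0.1669, 0.0211]
tool_rot: [0.002, -0.0, 1.0, 0.001]
wrist_force: [-1.1, 0.5, 6.5]
width: 0.0617
finger_force: 44.3
```

Run:
```python
from h import *
from cell import bot
s=bot.read_state();print(s['position'],s['width'],s['finger_force'],s['wrist_force'],s['joint_pos'])
a=np.radians(13.);c=np.array([.493,-.351]);u=np.array([np.cos(a),np.sin(a)])
print('plate',c-.042*u,'jar',c+.058*u)
togo(s,*(c-.042*u),.19,13)
```

```text
[0.608925   0.16685071 0.02109728] 0.061698549015974914 44.26730811595917 [-1.07746967  0.45512328  6.53411485] [-0.55553183  0.49233074  0.30749586  1.73323609 -0.17887258  0.94007547
  1.39395327]
plate [ 0.45207646 -0.36044794] jar [ 0.54951346 -0.33795284]
shift [ 2.61 -8.78 -2.84] rz 12.83 cur yaw 90.0
```

Request:
servo_tool([
  [[0,0,-0.4],[0,0,0],0],
  [[0,0,-0.8],[0,0,0],0],
  [[0,0,-0.8],[0,0,0],0],
  [[0,0,-0.8],[0,0,0],0],
  [[0.261,-0.878,0],[0,0,0],0],
  [[0.261,-0.878,0],[0,0,0],0],
  [[0.261,-0.878,0],[0,0,0],0],
  [[0.261,-0.878,0],[0,0,0],0],
  [[0.261,-0.878,0],[0,0,0],0],
  [[0.261,-0.878,0],[0,0,0],0],
  [[0.261,-0.878,0],[0,0,0],0],
  [[0.261,-0.878,0],[0,0,0],0],
  [[0.261,-0.878,0],[0,0,0],0],
  [[0.261,-0.878,0],[0,0,0],0],
  [[0,0,0],[0,0,1],0],
  [[0,0,0],[0,0,1],0],
  [[0,0,0],[0,0,1],0],
  [[0,0,0],[0,0,1],0],
  [[0,0,0],[0,0,1],0],
  [[0,0,0],[0,0,1],0],
])

```text
time_s: 20.98
position: [0.4506, -0.3604, 0.187]
tool_rot: [-0.0, 0.311, 0.95, 0.0]
wrist_force: [0.7, 0.1, -1.3]
width: 0.0619
finger_force: 44.1
```

Request:
servo_tool([
  [[0,0,0.2],[0,0,1],0],
  [[0,0,0.2],[0,0,1],0],
  [[0,0,0.3],[0,0,1],0],
  [[0,0,0.3],[0,0,1],0],
  [[0,0,0.3],[0,0,1],0],
  [[0,0,0.3],[0,0,1],0],
  [[0,0,0.2],[0,0,0.83],0],
  [[0,0,0],[0,0,0],0],
  [[0,0,0],[0,0,0],0],
])

```text
time_s: 22.1
position: [0.4511, -0.3608, 0.0797]
tool_rot: [0.0, 0.622, 0.783, 0.0]
wrist_force: [-0.3, 0.1, -1.0]
width: 0.0617
finger_force: 44.1
```

```bash
python3 - <<'E'
from h import *
from cell import bot
s=bot.read_state();print(s['position'],s['width'],s['finger_force'],s['wrist_force'],s['joint_pos'])
togo(s,.452,-.3605,.025,13)
E
python3 look.py w5
```

```text
[ 0.45110682 -0.36078906  0.07967968] 0.061722436815905946 44.105746150016785 [-0.28832032  0.14014559 -1.02452356] [-0.08341857  0.41958928  0.86115017  1.84838391 -0.36674616  1.04021767
  1.15292836]
shift [0.   0.02 0.91] rz 0.02 cur yaw 13.1
[ 0.45110682 -0.36078906  0.07967968] [-0.28832032  0.14014559 -1.02452356]
```

View pics/w5.png

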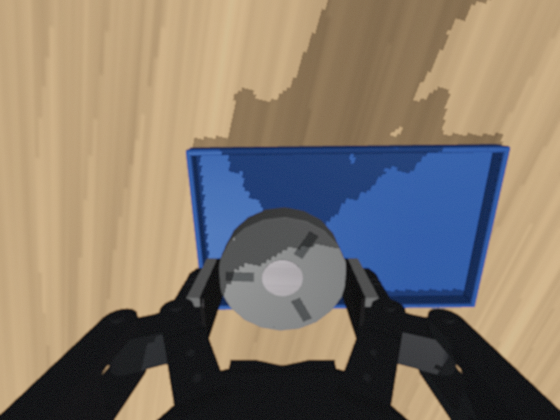

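The plate is held level at (282,270) above the open tray, whose rim corners are at (189,150), (508,147) and (479,305).

Run:
```python
from h import *
T=np.load('pics/w5.npy')
a=wr((189,150),.014,T);b=wr((508,147),.014,T);c=wr((479,305),.014,T)
print(a,b,c,np.hypot(*(a-b)),np.hypot(*(b-c)),'centre',(a+c)/2,'yaw',np.degrees(np.arctan2(*(b-a)[::-1])))
```

```text
[ 0.38161591 -0.3192684 ] [ 0.57563265 -0.27249295] [ 0.60746252 -0.3842566 ] 0.1995756543220217 0.11620780293257812 centre [ 0.49453921 -0.3517625 ] yaw 13.55475822600178
```

Request:
servo_tool([
  [[0,0.05,0.3],[0,0,0],0],
  [[0,0,0.35],[0,0,0],0],
  [[0,0,0.16],[0,0,0],0],
  [[0,0,0.06],[0,0,0],0],
  [[0,0,0.03],[0,0,0],0],
  [[0,0,0],[0,0,0],0],
])

```text
time_s: 22.9
position: [0.4541, -0.3602, 0.0255]
tool_rot: [0.0, 0.622, 0.783, 0.0]
wrist_force: [-0.0, -0.7, -0.6]
width: 0.062
finger_force: 44.1
```

Request:
servo_tool([
  [[0,0,0.015],[0,0,0],0],
  [[0,0,0.01],[0,0,0],0],
  [[0,0,0],[0,0,0],0],
])

```text
time_s: 23.28
position: [0.4542, -0.36, 0.0241]
tool_rot: [0.0, 0.622, 0.783, 0.0]
wrist_force: [-0.5, 0.5, 1.8]
width: 0.0619
finger_force: 44.5
```

Request:
servo_tool([
  [[0,0,0],[0,0,0],0.82],
  [[0,0,0],[0,0,0],0.82],
  [[0,0,-0.3],[0,0,0],0.82],
  [[0,0,-0.7],[0,0,0],0.82],
  [[0,0,-0.8],[0,0,0],1],
  [[0,0,-0.8],[0,0,0],1],
  [[0.673,0.483,0],[0,0,0],1],
  [[0.673,0.483,0],[0,0,0],1],
  [[0.673,0.483,0],[0,0,0],1],
  [[0.673,0.483,0],[0,0,0],1],
  [[0.673,0.483,0],[0,0,0],1],
  [[0.673,0.483,0],[0,0,0],1],
  [[0.673,0.483,0],[0,0,0],1],
  [[0.673,0.483,0],[0,0,0],1],
])

```text
time_s: 25.02
position: [0.6078, 0.0082, 0.1813]
tool_rot: [0.001, 0.623, 0.783, 0.001]
wrist_force: [1.3, -0.4, 0.3]
width: 0.0854
finger_force: 0.0
```

Request:
servo_tool([
  [[0,0,0],[0,0,-1],1],
  [[0,0,0],[0,0,-1],1],
  [[0,0,0],[0,0,-1],1],
  [[0,0,0],[0,0,-1],1],
  [[0,0,0],[0,0,-1],1],
  [[0,0,0],[0,0,-1],1],
  [[0,0,0],[0,0,-1],1],
  [[0,0,0.1],[0,0,-1],1],
  [[0,0,0.1],[0,0,-1],1],
  [[0,0,0.1],[0,0,-1],1],
  [[0,0,0.1],[0,0,-1],1],
  [[0,0,0],[0,0,0],1],
  [[0,0,0],[0,0,0],1],
])

```text
time_s: 26.65
position: [0.6073, 0.0068, 0.1566]
tool_rot: [0.001, 0.097, 0.995, 0.0]
wrist_force: [0.9, -0.3, -0.3]
width: 0.0855
finger_force: 0.0
```

```bash
python3 look.py w6
```

```text
[0.60731377 0.0067896  0.15663525] [ 0.85944202 -0.28093259 -0.32010241]
```

View pics/w6.png

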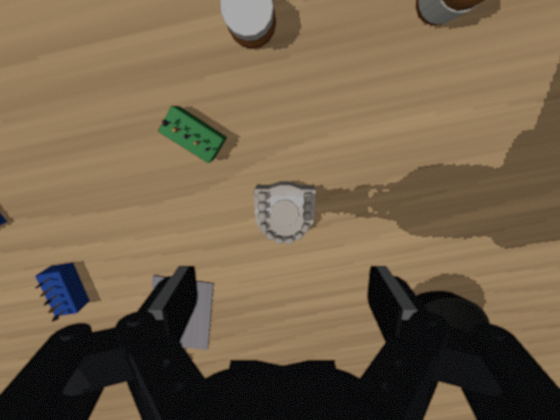

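The D model is at (285,212) and its heading agrees within about 2°. I'll get numbers by threshold.

Run:
```python
from h import *
T=np.load('pics/w6.npy');im=cv2.imread('pics/w6.png');r=im[170:255,240:335]
h=cv2.cvtColor(r,cv2.COLOR_BGR2HSV);m=((h[...,1]<60)&(h[...,2]>60)).astype(np.uint8)
m=cv2.morphologyEx(m,cv2.MORPH_OPEN,np.ones((3,3)))
for y in range(10,85,5):
    x=np.flatnonzero(m[y]);print(y+170,(x.min()+240,x.max()+240) if len(x) else '')
L=lambda uv,z:(T[:3,:3].T@(np.r_[wr(uv,z,T),0]-np.r_[T[:2,3],0]))[:2].round(4)
for uv in[(255,195),(316,195),(285,185),(285,243)]:print(uv,L(uv,.020),L(uv,.027))
```

```text
180 
185 (np.int64(258), np.int64(300))
190 (np.int64(254), np.int64(315))
195 (np.int64(254), np.int64(315))
200 (np.int64(254), np.int64(315))
205 (np.int64(254), np.int64(314))
210 (np.int64(254), np.int64(314))
215 (np.int64(255), np.int64(313))
220 (np.int64(256), np.int64(313))
225 (np.int64(258), np.int64(311))
230 (np.int64(261), np.int64(307))
235 (np.int64(265), np.int64(302))
240 (np.int64(274), np.int64(293))
245 
250 
(255, 195) [ 0.0076 -0.0245] [ 0.0095 -0.0238]
(316, 195) [0.0075 0.0307] [0.0094 0.0299]
(285, 185) [0.0168 0.0026] [0.0185 0.0026]
(285, 243) [-0.0399  0.0027] [-0.0367  0.0027]
```

Request:
servo_tool([
  [[0.02,0.05,0.6],[0,0,0],1],
  [[0,0,0.6],[0,0,0],1],
  [[0,0,0.5],[0,0,0],1],
  [[0,0,0.4],[0,0,0],1],
  [[0,0,0.11],[0,0,0],1],
  [[0,0,0],[0,0,0],1],
  [[0,0,0],[0,0,0],0],
  [[0,0,0],[0,0,0],0],
  [[0,0,0],[0,0,0],0],
  [[0,0,0],[0,0,0],0],
  [[0,0,0],[0,0,0],0],
  [[0,0,0],[0,0,0],0],
])

```text
time_s: 28.2
position: [0.6075, 0.0102, 0.0245]
tool_rot: [0.001, 0.096, 0.995, 0.0]
wrist_force: [0.2, 0.0, 6.4]
width: 0.0546
finger_force: 43.6
```

Run:
```python
from h import *
from cell import bot
s=bot.read_state();print(s['position'],s['width'],s['finger_force'],s['wrist_force'])
a=np.radians(13.3);tx=np.array([-np.sin(a),np.cos(a)])
t=np.array([.4542,-.360])+.013*tx;print(t)
togo(s,*t,.20,13.3)
```

```text
[0.60746448 0.01018859 0.02454621] 0.054584925718833256 43.64386489614844 [1.96127036e-01 4.97646041e-03 6.44719369e+00]
[ 0.45120935 -0.34734867]
shift [ 1.41 -6.34 -2.93] rz 10.95 cur yaw 79.0
```

Request:
servo_tool([
  [[0,0,-0.4],[0,0,0],0],
  [[0,0,-0.85],[0,0,0],0],
  [[0,0,-0.85],[0,0,0],0],
  [[0,0,-0.8],[0,0,0],0],
  [[0.176,-0.793,0],[0,0,0],0],
  [[0.176,-0.793,0],[0,0,0],0],
  [[0.176,-0.793,0],[0,0,0],0],
  [[0.176,-0.793,0],[0,0,0],0],
  [[0.176,-0.793,0],[0,0,0],0],
  [[0.176,-0.793,0],[0,0,0],0],
  [[0.176,-0.793,0],[0,0,0],0],
  [[0.176,-0.793,0],[0,0,0],0],
  [[0,0,0],[0,0,0.95],0],
  [[0,0,0],[0,0,1],0],
  [[0,0,0],[0,0,1],0],
  [[0,0,0],[0,0,1],0],
  [[0,0,0],[0,0,1],0],
  [[0,0,0],[0,0,1],0],
])

```text
time_s: 30.45
position: [0.4506, -0.347, 0.1968]
tool_rot: [-0.0, 0.398, 0.917, 0.0]
wrist_force: [-0.2, -0.1, -1.2]
width: 0.0548
finger_force: 42.9
```

Request:
servo_tool([
  [[0,0,0.2],[0,0,1],0],
  [[0,0,0.2],[0,0,1],0],
  [[0,0,0.2],[0,0,1],0],
  [[0,0,0.3],[0,0,1],0],
  [[0,0,0.3],[0,0,1],0],
  [[0,0,0.2],[0,0,0],0],
  [[0,0,0],[0,0,0],0],
  [[0,0,0],[0,0,0],0],
])

```text
time_s: 31.45
position: [0.4512, -0.3476, 0.1137]
tool_rot: [0.0, 0.62, 0.785, 0.0]
wrist_force: [-0.2, -0.8, -1.1]
width: 0.0549
finger_force: 42.9
```

Run:
```python
from h import *
from cell import bot
s=bot.read_state();print(s['position'],s['width'],s['finger_force'],s['wrist_force'])
togo(s,.4512,-.3473,.044,13.3)
import look
s,im,T=look.shot('w7')
T0=T.copy()
# predicted model outline (rear corners, front) underside-based, and plate rim
for n,p in[('rearL',(.013,-.028,-.0045)),('rearR',(.013,.028,-.0045)),('front',(-.039,0,.0))]:
    w=T[:3,:3]@np.array([p[0],p[1],0])+T[:3,3];w[2]+=p[2];print(n,wpix(w,T).round(1))
for d in[(-.032,0),(.032,0),(0,.032),(0,-.032)]:
    print('plate',wpix(np.array([.4542+d[0],-.360+d[1],.019]),T).round(1))
```

```text
[ 0.45122887 -0.34764378  0.11369391] 0.05493958293367818 42.89377838373184 [-0.24687179 -0.82530452 -1.08843756]
shift [ 0.01 -0.    1.16] rz 0.01 cur yaw 13.4
[ 0.45122887 -0.34764378  0.11369391] [-0.24687179 -0.82530452 -1.08843756]
rearL [223.3 257.1]
rearR [341.1 257. ]
front [282.3 352. ]
plate [242.4 225.1]
plate [321.  242.2]
plate [291.8 195.8]
plate [273.2 268.7]
```

View pics/w7.png

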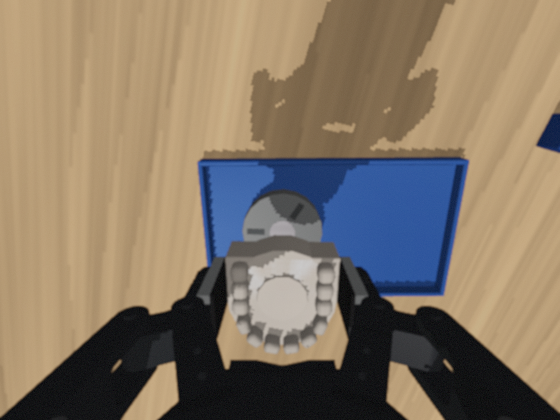

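The plate in the tray is at (282,231), where I predicted it. The model is held with its rear edge at row 257 and its front at row 352, also as predicted, so I lower gently.

Request:
servo_tool([
  [[0.01,0,0.3],[0,0,0],0],
  [[0,0,0.4],[0,0,0],0],
  [[0,0,0.27],[0,0,0],0],
  [[0,0,0.1],[0,0,0],0],
  [[0,0,0.05],[0,0,0],0],
  [[0,0,0.02],[0,0,0],0],
  [[0,0,0],[0,0,0],0],
])

```text
time_s: 32.38
position: [0.4511, -0.347, 0.0452]
tool_rot: [0.0, 0.62, 0.784, 0.0]
wrist_force: [0.2, -1.2, -1.7]
width: 0.0547
finger_force: 42.9
```

Request:
servo_tool([
  [[0,0,0.012],[0,0,0],0],
  [[0,0,0.008],[0,0,0],0],
  [[0,0,0.008],[0,0,0],0],
  [[0,0,0],[0,0,0],0],
])

```text
time_s: 32.88
position: [0.451, -0.3467, 0.0436]
tool_rot: [0.0, 0.62, 0.784, 0.0]
wrist_force: [-1.3, 2.6, 5.5]
width: 0.0546
finger_force: 43.6
```

Request:
servo_tool([
  [[0,0,0],[0,0,0],0.85],
  [[0,0,0],[0,0,0],0.85],
  [[0,0,-0.3],[0,0,0],0.85],
  [[0,0,-0.7],[0,0,0],0.85],
  [[0,0,-0.8],[0,0,0],1],
  [[0,0,-0.5],[0,0,0],1],
  [[0.827,0.209,0],[0,0,0],1],
  [[0.827,0.209,0],[0,0,0],1],
  [[0.827,0.209,0],[0,0,0],1],
  [[0.827,0.209,0],[0,0,0],1],
  [[0.827,0.209,0],[0,0,0],1],
  [[0.827,0.209,0],[0,0,0],1],
  [[0.827,0.209,0],[0,0,0],1],
  [[0,0,0],[0,0,0],1],
  [[0,0,0],[0,0,0],1],
])

```text
time_s: 34.75
position: [0.4565, 0.0105, 0.1817]
tool_rot: [0.0, 0.621, 0.784, 0.0]
wrist_force: [0.9, -1.4, -0.5]
width: 0.0856
finger_force: 0.0
```

```bash
python3 look.py w8
```

```text
[0.45649486 0.01052684 0.18166827] [ 0.89259911 -1.36666769 -0.52319564]
```

View pics/w8.png

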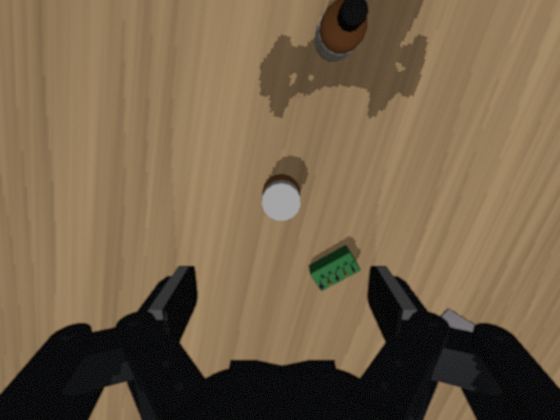

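The jar's cap centre is at (281,202) and the green block at (335,267).

Run:
```python
from h import *
T=np.load('pics/w8.npy')
L=lambda uv,z:(T[:3,:3].T@(np.r_[wr(uv,z,T),0]-np.r_[T[:2,3],0]))[:2].round(4)
for uv in[(281,202),(262,202),(300.5,202)]:print(uv,L(uv,.042))
for uv in[(310,268),(348,248),(322,290),(360,268)]:print(uv,L(uv,.022))
```

```text
(281, 202) [ 0.0002 -0.0009]
(262, 202) [ 0.0002 -0.0184]
(300.5, 202) [0.0001 0.0171]
(310, 268) [-0.0795  0.0299]
(348, 248) [-0.056  0.069]
(322, 290) [-0.1067  0.0439]
(360, 268) [-0.0796  0.0835]
```

Request:
servo_tool([
  [[0,-0.01,0.6],[0,0,0],1],
  [[0,0,0.7],[0,0,0],1],
  [[0,0,0.6],[0,0,0],0.8],
  [[0,0,0.45],[0,0,0],0.8],
  [[0,0,0.22],[0,0,0],0.8],
  [[0,0,0],[0,0,0],0.8],
  [[0,0,0],[0,0,0],0],
  [[0,0,0],[0,0,0],0],
  [[0,0,0],[0,0,0],0],
  [[0,0,0],[0,0,0],0],
  [[0,0,0],[0,0,0],0],
  [[0,0,0],[0,0,0],0],
])

```text
time_s: 36.3
position: [0.4567, 0.0114, 0.0283]
tool_rot: [0.0, 0.62, 0.784, 0.001]
wrist_force: [-1.4, -0.7, 5.7]
width: 0.0362
finger_force: 39.6
```

Run:
```python
from h import *
from cell import bot
s=bot.read_state();print(s['position'],s['width'],s['finger_force'],s['wrist_force'])
togo(s,.544,-.340,.20,13.4)
```

```text
[0.45666299 0.01139776 0.02825568] 0.036218939527670656 39.5852166631812 [-1.41064412 -0.7120598   5.66602339]
shift [-6.03  0.07 -2.87] rz -0.01 cur yaw 13.3
```

Request:
servo_tool([
  [[0,0,-0.4],[0,0,0],0],
  [[0,0,-0.85],[0,0,0],0],
  [[0,0,-0.85],[0,0,0],0],
  [[0,0,-0.77],[0,0,0],0],
  [[-0.861,0.01,0],[0,0,0],0],
  [[-0.861,0.01,0],[0,0,0],0],
  [[-0.861,0.01,0],[0,0,0],0],
  [[-0.861,0.01,0],[0,0,0],0],
  [[-0.861,0.01,0],[0,0,0],0],
  [[-0.861,0.01,0],[0,0,0],0],
  [[-0.861,0.01,0],[0,0,0],0],
  [[0,0,0],[0,0,0],0],
  [[0,0,0.6],[0,0,0],0],
  [[0,0,0.6],[0,0,0],0],
  [[0,0,0.5],[0,0,0],0],
  [[0,0,0.3],[0,0,0],0],
  [[0,0,0.2],[0,0,0],0],
  [[0,0,0],[0,0,0],0],
])

```text
time_s: 38.55
position: [0.5431, -0.3392, 0.067]
tool_rot: [-0.0, 0.62, 0.784, 0.0]
wrist_force: [0.6, 0.5, -1.0]
width: 0.0362
finger_force: 40.4
```

```bash
python3 - <<'E'
from h import *
from cell import bot
s=bot.read_state();print(s['position'],s['width'],s['finger_force'],s['wrist_force'])
togo(s,.544,-.340,.0313,13.4)
E
python3 look.py w9
```

```text
[ 0.54308438 -0.3391945   0.06695321] 0.03622632863121337 40.40223395749081 [ 0.56985807  0.45429339 -1.0423225 ]
shift [-0.02  0.01  0.59] rz -0.01 cur yaw 13.3
[ 0.54308438 -0.3391945   0.06695321] [ 0.56985807  0.45429339 -1.0423225 ]
```

View pics/w9.png

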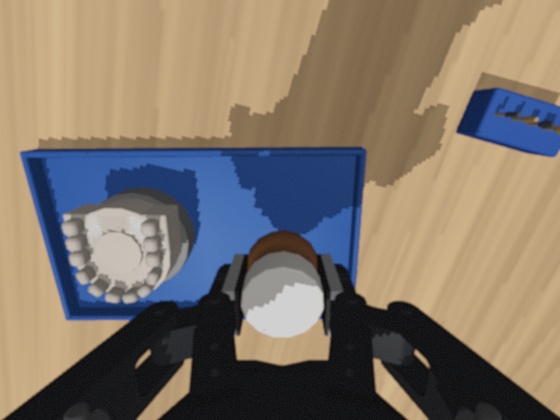

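The model stands on the plate at (118,255). The jar is held at (282,290), clear of the right wall (355) and the plate (192).

Request:
servo_tool([
  [[-0.02,0,0.25],[0,0,0],0],
  [[0,0,0.2],[0,0,0],0],
  [[0,0,0.08],[0,0,0],0],
  [[0,0,0.03],[0,0,0],0],
  [[0,0,0],[0,0,0],0],
])

```text
time_s: 39.22
position: [0.5434, -0.3409, 0.0335]
tool_rot: [0.0, 0.62, 0.784, -0.0]
wrist_force: [0.3, -0.0, -0.4]
width: 0.0361
finger_force: 40.4
```

Request:
servo_tool([
  [[0,0,0.02],[0,0,0],0],
  [[0,0,0.012],[0,0,0],0],
  [[0,0,0.008],[0,0,0],0],
  [[0,0,0],[0,0,0],0],
])

```text
time_s: 39.72
position: [0.5434, -0.3408, 0.0314]
tool_rot: [0.0, 0.62, 0.784, 0.0]
wrist_force: [-0.5, 0.7, 1.8]
width: 0.036
finger_force: 40.8
```

Request:
servo_tool([
  [[0,0,0],[0,0,0],0.65],
  [[0,0,0],[0,0,0],0.65],
  [[0,0,-0.3],[0,0,0],0.65],
  [[0,0,-0.7],[0,0,0],0.65],
  [[0,0,-0.8],[0,0,0],0.65],
  [[0,0,-0.8],[0,0,0],0.65],
  [[0,-0.5,0],[0,0,0],0.65],
  [[0,-0.5,0],[0,0,0],0.65],
  [[0,-0.4,0],[0,0,0],0.65],
  [[0,0,0],[0,0,0],0.65],
  [[0,0,0],[0,0,0],0.65],
])

```text
time_s: 41.1
position: [0.463, -0.3597, 0.1877]
tool_rot: [0.001, 0.62, 0.785, 0.001]
wrist_force: [-0.1, -0.6, -0.2]
width: 0.055
finger_force: 0.0
```

Run:
```python
from h import *
import look
s,im,T=look.shot('w10')
cv2.imwrite('pics/w10c.png',cv2.resize(im[130:270,170:440],None,fx=2.9,fy=2.9,interpolation=cv2.INTER_CUBIC))
```

```text
[ 0.46298333 -0.35967911  0.18771965] [-0.13118571 -0.55052184 -0.17450267]
```

View pics/w10c.png

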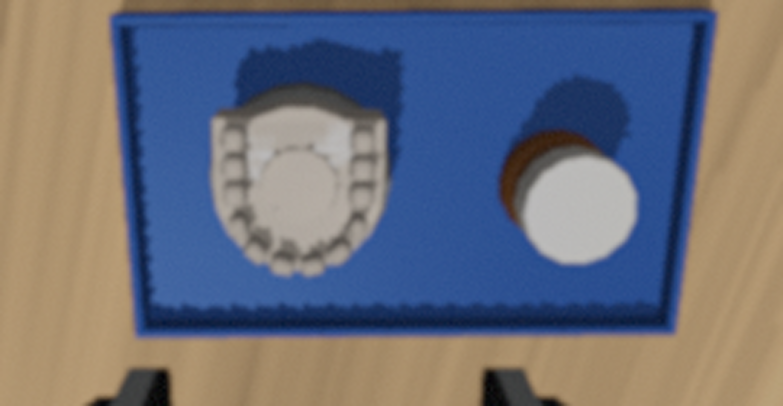

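The model stands level on the plate at crop (298,190), with the jar upright at (575,205). I'll check the centring numerically.

Run:
```python
from h import *
T=np.load('pics/w10.npy');F=lambda p:(np.array(p)+.5)/2.9-.5+[170,130]
L=lambda uv,z:(T[:3,:3].T@(np.r_[wr(F(uv),z,T),0]-np.r_[T[:2,3],0]))[:2].round(4)
print('rear',L((212,120),.039),L((387,118),.039),'front',L((297,275),.043),'sides',L((211,150),.039),L((388,150),.039))
print('expected plate centre',(T[:3,:3].T@np.array([.4542-T[0,3],-.36-T[1,3],0]))[:2].round(4))
print('plate rear bottom/top rim',L((303,83),.003),L((303,83),.019))
```

```text
rear [ 0.0273 -0.036 ] [0.0279 0.0197] front [-0.024  -0.0094] sides [ 0.0176 -0.0367] [0.0175 0.0202]
expected plate centre [ 0.0017 -0.0086]
plate rear bottom/top rim [ 0.0338 -0.0078] [ 0.0361 -0.0074]
```

```bash
python3 -c "
from cell import bot
print(bot.finish_job())"
```

```text
the job is handed in; nothing more can be done
None
```

Both trays are made up as asked, in the order given, and the job was handed in at about 41 s; the last wrist pictures showed every part upright in its place and the full model centred on the plate to within about 2 mm.

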